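Back off the ratchet wheel of a pad press

TASK

Open up the small pad press: lift the red pawl clear of the ratchet wheel and throw it over so that it stays back, then wind the wheel back (counterclockwise seen from above) by its crank handle until the yellow lug meets the green stop, and press it on for half a second with about 10 newtons, without ramming it. Then lay the pawl down on the teeth again with the lug still at the stop, let go, and leave the hand stamp and the clip tin beside the press where they stand; never force the wheel against the pawl.

Things in the scene. Friction and masses are not known exactly. Their poses are not given: they have to be found in the camera images.
- press: blue pad press fixed on the desk: base plate 240 x 260 mm, two columns, top plate 230 x 250 mm with its upper face 155 mm above the desk. Origin at the centre of its underside on the desk, straight below the wheel's axis; z up, x across the press (away from the robot at yaw 0). Offsets below are in this frame.
- wheel_axis (a point): point on the upright axis of the steel ratchet wheel, straight above the press origin, 190 mm above the desk. The wheel is a disc 170 mm across, upper face 172 mm above the desk, with 16 saw teeth 8 mm tall on its upper rim and a flat crank arm whose top is 190 mm above the desk.
- wheel (a joint): angle of the ratchet wheel, rad; grows as it turns backward (counterclockwise from above, which opens the press). Dry friction of about 0.2 N m holds it where it is left. The lowered pawl blocks turning back within one tooth (0.39 rad). Travel from the start to the stop is 0.9 to 2.0 rad.
- handle_grip (a point): middle of the upright black round crank handle (22 mm in diameter, 52 mm tall, from 192 to 244 mm above the desk, spins freely on its pin), 80 mm from the wheel axis; it circles with the wheel.
- lug_face (a point): middle of the leading face of the yellow lug on the wheel's edge, 95 mm from the wheel axis, 165 mm above the desk: the face that meets the stop. The force between lug and stop is what is judged: 10 N there takes about 14 N along the circle at the handle, friction included.
- stop_face (a point): middle of the face that the lug meets on the green rigid stop block (20 x 16 x 28 mm, on the top plate), 95 mm from the wheel axis, 165 mm above the desk. Where the block stands around the wheel varies. Lug and stop touch when this point and lug_face coincide.
- pawl (a joint): angle of the red pawl about its level pivot, rad: 0 = nose in the bottom of a tooth gap, up to 0.12 = resting higher on a tooth, above 0.25 = clear of the teeth, 1.95 = thrown right over to its limit. It weighs about 80 g and swings freely: it falls back on the teeth by itself from below about 1.1 rad and stays thrown over from above about 1.5 rad.
- pawl_pivot (a point): the pawl's pivot: 75 mm along x and -73 mm along y from the press origin, 187 mm above the desk. The pivot axis is parallel to the press's y. Two 6 mm cheeks hold it, up to 197 mm above the desk.
- pawl_knob (a point): centre of the red round cross-bar by which the pawl is lifted: 14 mm in diameter, 28 mm long, parallel to the press's y (pinch it end to end). With the pawl down it is 58 mm from the pivot towards the press's -x and 26 mm above it; lifted, it goes up and over about the pivot towards +x. The pawl's bar is 12 mm wide.
- stamper_mid (a point): centre of the black hand stamp (45 x 60 x 90 mm, loose) standing beside the press; bystander.
- clip_tin_mid (a point): centre of the round metal clip tin (60 mm in diameter, 34 mm tall, loose) standing beside the press; bystander.

How it is judged:
By the outcome, as a careful person would: the job done as asked, in the order asked, and still so for the second after the job is handed in, with the robot touching nothing.
It also fails if it takes over 72 s, if anything falls off the work surface, if the arm or the gripper's body presses on something with over 40 N, if the wrist force passes 120 N, or if a joint passes its speed limit or range.

ROBOT

A 7-joint arm with a two-finger parallel gripper is mounted at the origin on the work surface. World frame = base frame: x ahead of the robot, y to its left, z up, the work surface at z = 0. Lengths are in m, angles in rad, forces in N, time in s.
With the tool pointing down it reaches from about 0.35 to 0.9 m from the base axis. Payload 8.1 kg.
Tool frame: the origin (TCP) lies between the finger pads; the fingertips stand 11 mm ahead of it and the grasp point (between the pads) lies 8 mm behind it; z points along the fingers, y is the line along which they close (so a half turn about z gives the same grasp; the last joint's range is limited). The gripper opens to 92 mm and grips with 3 to 60 N. Pads are 19 mm wide; open, the fingers measure 130 mm over their backs; the gripper's body (75 mm by 190 mm) begins 47 mm behind the grasp point.
Start: joints at [-0.103, 0.434, 0.025, 1.573, -0.012, 1.134, -0.075], TCP at [0.625, -0, 0.238] pointing down, gripper open.
Joint ranges: [-2.62, 2.62], [-0.44, 2.09], [-1.27, 1.32], [0.08, 2.57], [-1.32, 4.46], [0.12, 2], [-2.74, 2.74]. Speed limits (rad/s): [2.22, 2.22, 3.01, 3.01, 3.14, 3.14, 3.14].

INTERFACE

Orientations are given as a rotation vector (axis times angle).
In Python, from cell import observe, get_image, camera_params, sign_off gives the robot as it stands.
- The arm moves only by the shell command python3 -m pendant 'ROWS' [FORCE]. ROWS is JSON, one flat list of numbers, 7 for each row, row after row: the shift along the tool's x, y, z in m, then the turn, a rotation vector about the tool's x, y, z in rad, then the finger opening in m, from 0 to 0.0918. In form: [dx, dy, dz, rx, ry, rz, jaw, dx, dy, dz, rx, ry, rz, jaw, ...]. A call has 1 to 10 rows; each row shifts and turns the commanded pose from where the row before left it, along the tool's axes as they then stand; what a row does not reach is not made up. A row lasts 1/8 s, in which the tool goes at most 62.5 mm and 10.7 degrees, less where a joint would pass 70% of its speed; a pose out of reach is approached as far as the arm can. A call is refused whole if a number of a shift passes 0.0625 or a number of a turn 0.188, either way. A call with a gripper value outside its range is refused whole. The fingers move at their own pace and stop on an object; FORCE is the grip in N (left out, the last holds). Time passes only in rows, so rows that do not move let the fingers close. It gives the time, the measured TCP pose, the force, the opening and the grip force at its end, in the units of the state.
- observe(): the state, without advancing time (a new reading comes with each control period).
- get_image(name): name is "scene" or "side" or "wrist"; returns the picture (400x640x3 uint8, red, green, blue); there is no depth.
- camera_params(name): a dict with "intrinsics" (3x3 intrinsics, pixels), "dist" ([k1, k2, p1, p2, k3] as OpenCV has them; the pictures are not rectified), "eye" and "rotation" of the camera in the world; the wrist camera has in their place "T_tool_cam" (4x4, takes a point from camera to tool coordinates, whose origin is the TCP and whose axes are the flange's). Camera axes: x right, y down, z forward; pixel columns grow to the right and rows downward; lengths in m; the calibration is good to about 2 mm. A picture is of the moment at which its call begins: read the wrist's pose just before it. camera_params takes no time and is no camera call.
- sign_off(): hands the job in; it is judged then, once.
The state is a dict: "clock": time; "joints": joint angles; "dq": joint speeds; "joint_efforts": joint torques, N m; "position": TCP position; "ee_rot": TCP orientation; "force": force on the tool from outside, world axes, zero at the start; "ft_torque": the same for the moment, N m; "width": opening from 0.0 (shut) to 1.0 (fully open); "gripper_force": force on a finger pad.
Only numpy, scipy, OpenCV 4.12 (cv2) and the standard library are available. Lean on these libraries where they do the work, as an engineer would, in place of code of your own. Each camera call takes 0.05 s, during which the arm holds its last target. There are 200 camera calls.

## Working session

There is one attempt and no reset: what is moved stays moved. The work goes in short steps, Python scripts to look and compute and a shell command to move; the robot and the scene stay as the last step left them, time stands still between calls to the robot, and variables do not carry over. Pictures are saved under pics/ and viewed, at most 13 in all, crops included, and the job is handed in when it is done.

```bash
mkdir -p pics; ls; python3 - <<'E'
from cell import *
import cv2, numpy as np
s=observe(); print(s)
for n in ["scene","side","wrist"]:
    im=get_image(n); cv2.imwrite(f"pics/{n}0.png",im[:,:,::-1]); p=camera_params(n); print(n,{k:np.round(np.array(v),4).tolist() for k,v in p.items()})
E
```

```text
pics
{'clock': 0.0, 'joints': array([-0.10259093,  0.43523018,  0.02494676,  1.57410272, -0.01163061,
        1.13396691, -0.07514943]), 'dq': array([ 0.00352079, -0.00090329, -0.0002592 ,  0.00026221, -0.0003539 ,
       -0.00082397, -0.00040361]), 'joint_efforts': array([ 3.89017032e-04, -6.67853522e+01,  9.84863900e-01, -3.14464223e+01,
       -6.05165795e-02,  4.27553023e-02,  1.12382318e-04]), 'position': array([ 6.24510672e-01, -3.59748197e-05,  2.36937983e-01]), 'ee_rot': array([-2.22084400e+00, -2.22058293e+00,  1.84599944e-03]), 'force': array([0.48881457, 0.07491174, 0.00184954]), 'ft_torque': array([ 0.00984316,  0.04324188, -0.0032005 ]), 'gripper_force': 0.0, 'width': 1.0023713899691364}
scene {'intrinsics': [[442.1663, 0.0, 319.8495], [0.0, 442.1663, 192.7211], [0.0, 0.0, 1.0]], 'dist': [-0.0495, 0.0, 0.0, 0.0, 0.0], 'eye': [1.1441, 0.2812, 0.833], 'rotation': [-1.4375, -2.1134, 0.8911]}
side {'intrinsics': [[476.8876, 0.0, 317.2289], [0.0, 476.8876, 192.8596], [0.0, 0.0, 1.0]], 'dist': [-0.1234, 0.0, 0.0, 0.0, 0.0], 'eye': [0.1174, -0.5366, 0.6819], 'rotation': [-2.1291, 0.7457, -0.3399]}
wrist {'intrinsics': [[342.6507, 0.0, 319.1726], [0.0, 342.6507, 204.4207], [0.0, 0.0, 1.0]], 'dist': [-0.0675, 0.0, 0.0, 0.0, 0.0], 'T_tool_cam': [[-0.0, -0.9646, -0.2636, 0.0705], [1.0, -0.0002, 0.0007, -0.0017], [-0.0007, -0.2636, 0.9646, -0.1484], [0.0, 0.0, 0.0, 1.0]]}
```

View pics/scene0.png

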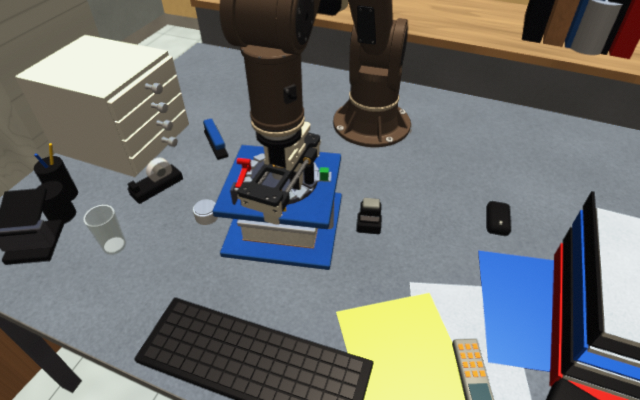

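View pics/side0.png

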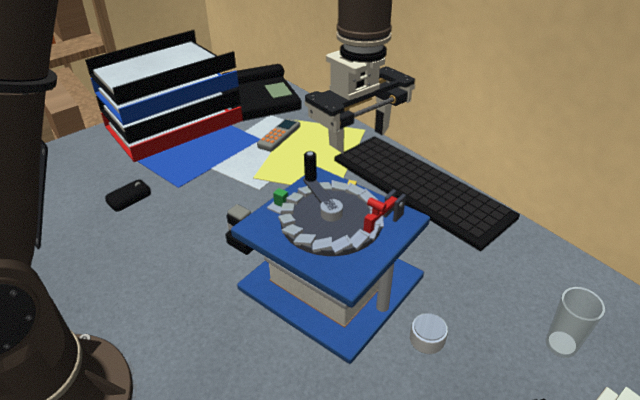

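View pics/wrist0.png

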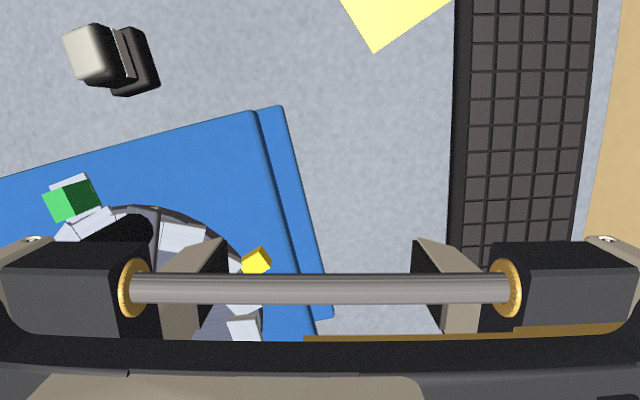

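```bash
cat > h.py <<'E'
from cell import *
import cv2, numpy as np
from scipy.spatial.transform import Rotation as R
def cam(n,s=None):
    p=camera_params(n); K=np.array(p["intrinsics"]); d=np.array(p["dist"],float)
    if n=="wrist":
        s=s or observe(); T=np.array(p["T_tool_cam"]); Rt=R.from_rotvec(s["ee_rot"]).as_matrix()
        return K,d,Rt@T[:3,:3],Rt@T[:3,3]+s["position"]
    r=np.array(p["rotation"]); r=R.from_rotvec(r).as_matrix() if r.size==3 else r
    return K,d,r,np.array(p["eye"])
def rays(c,px):
    u=cv2.undistortPoints(np.array(px,float).reshape(-1,1,2),c[0],c[1]).reshape(-1,2)
    return np.c_[u,np.ones(len(u))]@c[2].T
def onz(c,px,z):
    v=rays(c,px); return c[3]+v*((z-c[3][2])/v[:,2:])
def meet(c1,p1,c2,p2):
    v1,v2=rays(c1,[p1])[0],rays(c2,[p2])[0]
    A=np.c_[v1,-v2]; t=np.linalg.lstsq(A,c2[3]-c1[3],rcond=None)[0]
    a,b=c1[3]+t[0]*v1,c2[3]+t[1]*v2; return (a+b)/2,np.linalg.norm(a-b)
def proj(c,X):
    rv=cv2.Rodrigues(c[2].T)[0]; return cv2.projectPoints(np.array(X,float).reshape(-1,1,3),rv,-c[2].T@c[3],c[0],c[1])[0].reshape(-1,2)
E
python3 - <<'E'
from h import *
c=cam("side"); 
print("hub",onz(c,[[331,203]],.19)); print("corners",onz(c,[[230,222],[351,298],[429,213]],.155))
print("green",onz(c,[[280,197]],.17)); print("handle top",onz(c,[[310,152]],.244)); print("tin",onz(c,[[430,323]],.034))
w=cam("wrist"); print("w green/yellow",onz(w,[[70,205],[256,262]],.17)); print("handle",onz(w,[[125,230]],.244))
print("stamp",onz(w,[[88,53]],.09))
E
```

```text
hub [[ 0.49972375 -0.07110675  0.19      ]]
corners [[ 0.36376143  0.03045324  0.155     ]
 [ 0.4147221  -0.21899621  0.155     ]
 [ 0.63882741 -0.16485337  0.155     ]]
green [[0.45751153 0.01640087 0.17      ]]
handle top [[0.51638957 0.00461364 0.244     ]]
tin [[ 0.54864889 -0.2689257   0.034     ]]
w green/yellow [[ 0.45393225  0.0111321   0.17      ]
 [ 0.57967581 -0.02942795  0.17      ]]
handle [[0.53616521 0.01990633 0.244     ]]
stamp [[0.43023109 0.12057263 0.09      ]]
```

```bash
python3 -m pendant '[-0.04,-0.05,-0.05,0,0,0,0.0918,-0.05,-0.05,-0.05,0,0,0,0.0918,-0.0,-0.04,-0.05,0,0,0,0.0918,0,0,0,0,0,0,0.0918]'; python3 - <<'E'
from h import *
s=observe(); print(s["position"],s["ee_rot"],s["clock"]); im=get_image("wrist"); cv2.imwrite("pics/w1.png",im[:,:,::-1]); np.save("s1.npy",s,allow_pickle=True)
E
```

```text
clock: 0.65
position: [0.5109, -0.0677, 0.3653]
ee_rot: [2.22, 2.216, 0.007]
force: [0.3, 0.3, -0.4]
width: 0.995
gripper_force: 0.0
[ 0.51089269 -0.06772403  0.36533271] [2.21997493 2.21603559 0.00749637] 0.65
```

View pics/w1.png

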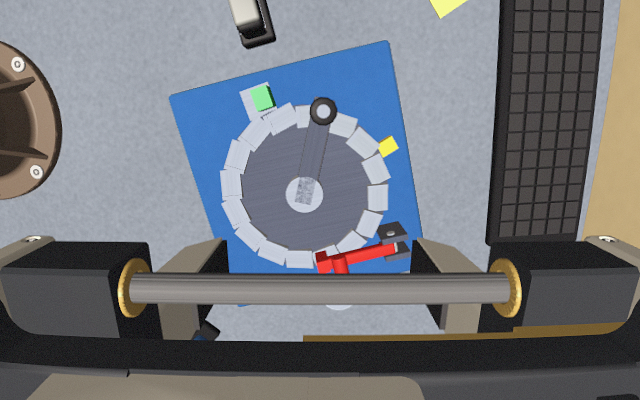

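```bash
python3 - <<'E'
from h import *
s=np.load("s1.npy",allow_pickle=True).item(); w=cam("wrist",s)
im=cv2.imread("pics/w1.png"); hsv=cv2.cvtColor(im,cv2.COLOR_BGR2HSV)
def blob(lo,hi,roi):
    m=cv2.inRange(hsv,lo,hi); k=np.zeros_like(m); x0,y0,x1,y1=roi; k[y0:y1,x0:x1]=m[y0:y1,x0:x1]
    c=max(cv2.findContours(k,0,1)[0],key=cv2.contourArea); r=cv2.minAreaRect(c); return r,cv2.boxPoints(r),c
co=onz(w,[[170,95],[388,41],[422,236]],.155); print("corners",co)
ex=co[1]-co[0]; ey=co[1]-co[2]; yaw=np.arctan2(ex[1],ex[0]); print("yaw",yaw,np.arctan2(-ey[0],ey[1]),np.linalg.norm(ex))
# centre from top edge midpoint
# centre from wheel: hub top
hub=onz(w,[[304,195]],.19)[0]; print("hub",hub)
rot=np.array([[np.cos(yaw),-np.sin(yaw)],[np.sin(yaw),np.cos(yaw)]])
print("centre from corners",co[0][:2]+rot@[.115,-.125],co[1][:2]+rot@[-.115,-.125])
for n,lo,hi,z in [("green",(45,60,40),(75,255,255),.183),("yellow",(24,120,120),(33,255,255),.172),("red",(0,150,80),(6,255,255),.2)]:
    r,b,c=blob(lo,hi,(150,40,450,275)); p=onz(w,np.vstack([r[0],b]),z); print(n,r[0],np.round(b.tolist(),0).tolist(),np.round(p,4).tolist())
    q=(p[:,:2]-hub[:2])@rot; print(" pressframe",np.round(q,4).tolist(),"ang",np.round(np.arctan2(q[:,1],q[:,0]),3))
h=onz(w,[[323,110]],.244)[0]; q=(h[:2]-hub[:2])@rot; print("handle",h,q,np.hypot(*q),np.arctan2(q[1],q[0]))
piv=hub[:2]+rot@[.075,-.073]; kn=hub[:2]+rot@[.017,-.073]; print("piv",piv,"knob",kn, proj(w,[[*piv,.187],[*kn,.213]]))
E
```

```text
corners [[ 0.35979668  0.02032109  0.155     ]
 [ 0.57845367  0.0700789   0.155     ]
 [ 0.62635307 -0.13252508  0.155     ]]
yaw 0.223750722290595 0.2321561354130505 0.2242469973180026
hub [ 0.49589129 -0.07617541  0.19      ]
centre from corners [ 0.49966602 -0.07604575] [ 0.49405643 -0.07732228]
green (262.35400390625, 97.59854125976562) [[249.0, 90.0], [268.0, 83.0], [276.0, 105.0], [257.0, 112.0]] [[0.4581, 0.0154, 0.183], [0.4461, 0.0221, 0.183], [0.4635, 0.028, 0.183], [0.4702, 0.0085, 0.183], [0.4526, 0.0025, 0.183]]
 pressframe [[-0.0165, 0.0976], [-0.0267, 0.1069], [-0.0085, 0.1087], [-0.0063, 0.0883], [-0.0247, 0.0863]] ang [1.738 1.816 1.648 1.642 1.85 ]
yellow (386.5440673828125, 146.07354736328125) [[375.0, 145.0], [391.0, 135.0], [398.0, 148.0], [383.0, 157.0]] [[0.5778, -0.0308, 0.172], [0.5663, -0.0293, 0.172], [0.5813, -0.0202, 0.172], [0.5893, -0.0323, 0.172], [0.5743, -0.0416, 0.172]]
 pressframe [[0.0899, 0.0261], [0.0791, 0.0301], [0.0957, 0.0356], [0.1008, 0.022], [0.0841, 0.0164]] ang [0.282 0.363 0.357 0.215 0.192]
red (355.71478271484375, 259.0926513671875) [[315.0, 252.0], [393.0, 241.0], [396.0, 266.0], [319.0, 277.0]] [[0.5468, -0.1396, 0.2], [0.5064, -0.1317, 0.2], [0.583, -0.1206, 0.2], [0.5882, -0.1477, 0.2], [0.5098, -0.1592, 0.2]]
 pressframe [[0.0356, -0.0731], [-0.0021, -0.0564], [0.075, -0.0626], [0.0741, -0.0902], [-0.0049, -0.084]] ang [-1.118 -1.608 -0.696 -0.883 -1.629]
handle [0.51329522 0.00366836 0.244     ] [0.03468649 0.0739917 ] 0.08171856966332738 1.1324278329756565
piv [ 0.58521954 -0.13071404] knob [ 0.52866536 -0.14358356] [[391.79239242 245.59671799]
 [338.21743194 268.67357318]]
```

```bash
python3 -m pendant '[0,0,0,0,0,0.168,0.055,0,0,0,0,0,0.168,0.055,0,0,0,0,0,0.168,0.055,0,0,0,0,0,0.168,0.055,0,0,0,0,0,0.168,0.055,0,0,0,0,0,0.168,0.055,0,0,0,0,0,0.168,0.055,0,0,0,0,0,0.168,0.055,0,0.04,0.03,0,0,0,0.055,0,0.038,0.03,0,0,0,0.055]'; python3 -m pendant '[0,0,0.02,0,0,0,0.055,0,0,0,0,0,0,0.055]'; cat > where.py <<'E'
from h import *
C=np.array([.4958,-.0765]); Y=.227
rot=np.array([[np.cos(Y),-np.sin(Y)],[np.sin(Y),np.cos(Y)]])
def rep():
    s=observe(); M=R.from_rotvec(s["ee_rot"]).as_matrix(); p=s["position"]; g=p-.008*M[:,2]
    print("t",round(s["clock"],2),"grasp press",np.round((g[:2]-C)@rot,4),round(g[2],4),"tool x ang press",round(np.arctan2(M[1,0],M[0,0])-Y,4),"tilt",np.round(M[:2,2],4),"F press",np.round(s["force"][:2]@rot,2),round(s["force"][2],2),"w",round(s["width"]*.0918,4),"gf",round(s["gripper_force"],1),"q7",round(s["joints"][6],2))
    return s
if __name__=="__main__": rep()
E
python3 - <<'E'
from where import *
s=rep(); im=get_image("wrist"); cv2.imwrite("pics/w2.png",im[:,:,::-1]); w=cam("wrist",s)
for a in [0,.12]:
    b=np.arctan2(26,-58)-a; r=.0636; k=C+rot@[.075+r*np.cos(b),-.073]; print(proj(w,[[*k,.187+r*np.sin(b)]]))
hsv=cv2.cvtColor(im,cv2.COLOR_RGB2HSV); m=cv2.inRange(hsv,(0,150,60),(6,255,255))
for c in cv2.findContours(m,0,1)[0]:
    if cv2.contourArea(c)>60: print(cv2.boundingRect(c))
E
```

```text
clock: 1.95
position: [0.5295, -0.143, 0.2989]
ee_rot: [-3.121, -0.359, 0.002]
force: [0.4, 1.1, 1.3]
width: 0.602
gripper_force: 0.0
clock: 2.2
position: [0.5279, -0.1424, 0.2782]
ee_rot: [-3.12, -0.355, 0.009]
force: [-0.7, 0.1, 0.3]
width: 0.598
gripper_force: 0.0
t 2.2 grasp press [ 0.0165 -0.0715] 0.2862 tool x ang press -0.0002 tilt [-0.0056  0.0006] F press [-0.63  0.28] 0.27 w 0.0549 gf 0.0 q7 -1.11
[[321.73945913 219.26668647]]
[[321.81374759 217.25765455]]
(298, 127, 44, 116)
```

View pics/w2.png

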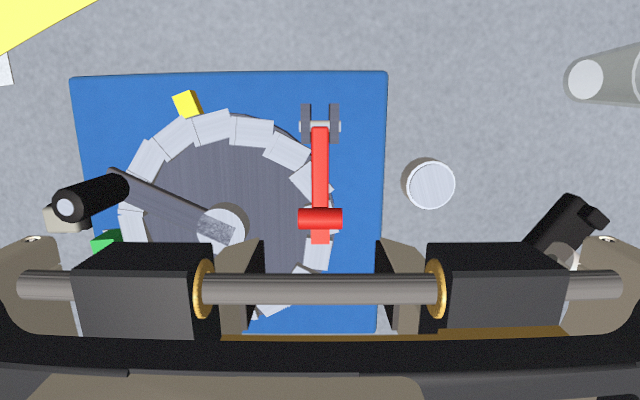

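```bash
python3 -m pendant '[0,0.001,0.03,0,0,0,0.055,0,0,0.025,0,0,0,0.055,0,0,0.016,0,0,0,0.055,0,0,0,0,0,0,0.055]' 15; python3 where.py; python3 -m pendant '[0,0,0,0,0,0,0.015,0,0,0,0,0,0,0.015,0,0,0,0,0,0,0.015,0,0,0,0,0,0,0.015,0,0,0,0,0,0,0.015]' 15;  python3 where.py
```

```text
clock: 2.75
position: [0.529, -0.1433, 0.2097]
ee_rot: [-3.121, -0.357, 0.002]
force: [-0.1, -0.2, -0.4]
width: 0.597
gripper_force: 0.0
t 2.75 grasp press [ 0.0173 -0.0726] 0.2177 tool x ang press 0.0006 tilt [-0.0012  0.0002] F press [-0.13 -0.15] -0.4 w 0.0548 gf 0.0 q7 -1.09
clock: 3.38
position: [0.529, -0.1426, 0.2105]
ee_rot: [-3.12, -0.356, 0.0]
force: [-2.2, 4.6, 4.5]
width: 0.301
gripper_force: 15.0
t 3.38 grasp press [ 0.0175 -0.0719] 0.2185 tool x ang press 0.0006 tilt [-0.0002  0.0016] F press [-1.08  5.  ] 4.47 w 0.0276 gf 15.0 q7 -1.09
```

```bash
python3 -m pendant '[0.006,0,-0.0105,0,0,0,0.015,0.008,0,-0.009,0,0,0,0.015,0.0095,0,-0.0075,0,0,0,0.015,0.0105,0,-0.0055,0,0,0,0.015,0,0,0,0,0,0,0.015]' 15; python3 where.py; python3 -m pendant '[0.0115,0,-0.0035,0,0,0,0.015,0.012,0,-0.001,0,0,0,0.015,0.012,0,0.001,0,0,0,0.015,0.0115,0,0.0035,0,0,0,0.015,0.011,0,0.0055,0,0,0,0.015,0.0085,0,0.0065,0,0,0,0.015,0,0,0,0,0,0,0.015]';  python3 where.py
```

```text
clock: 4.0
position: [0.5629, -0.1347, 0.243]
ee_rot: [-3.12, -0.358, 0.0]
force: [-2.9, 5.6, -0.2]
width: 0.301
gripper_force: 15.0
t 4.0 grasp press [ 0.0522 -0.0718] 0.251 tool x ang press 0.0014 tilt [-0.0004  0.0013] F press [-1.58  6.09] -0.21 w 0.0276 gf 15.0 q7 -1.11
clock: 4.88
position: [0.6278, -0.1195, 0.2306]
ee_rot: [-3.12, -0.358, -0.0]
force: [-0.5, 6.5, 0.5]
width: 0.304
gripper_force: 15.0
t 4.88 grasp press [ 0.1189 -0.0716] 0.2386 tool x ang press 0.0014 tilt [-0.      0.0016] F press [1.01 6.47] 0.51 w 0.0279 gf 15.0 q7 -1.14
```

```bash
python3 -m pendant '[0,0,0,0,0,0,0.06,0,0,0,0,0,0,0.06,0,0,-0.03,0,0,0,0.06,-0.04,-0.04,-0.03,0,0,0,0.06,-0.044,-0.05,0,0,0,0,0.06,0,-0.055,0,0,0,0,0.06,0,0,0,0,0,0,0.06]' 15; python3 - <<'E'
from where import *
s=rep(); im=get_image("wrist"); w=cam("wrist",s); im2=get_image("side"); cv2.imwrite("pics/w3.png",np.vstack([im,im2[100:300]])[:,:,::-1])
r=.0636
for a in [1.88,1.95]:
    b=np.arctan2(26,-58)-a; k=C+rot@[.075+r*np.cos(b),-.073]; print("knob px",a,proj(w,[[*k,.187+r*np.sin(b)]]))
m=cv2.inRange(cv2.cvtColor(im,cv2.COLOR_RGB2HSV),(0,150,60),(6,255,255))
for c in cv2.findContours(m,0,1)[0]:
    if cv2.contourArea(c)>60: print(cv2.boundingRect(c))
E
```

```text
clock: 5.75
position: [0.5163, 0.002, 0.2907]
ee_rot: [-3.119, -0.365, -0.002]
force: [0.7, -0.3, 0.1]
width: 0.652
gripper_force: 0.0
t 5.75 grasp press [0.0377 0.0719] 0.2987 tool x ang press 0.0059 tilt [0.0013 0.0018] F press [ 0.65 -0.49] 0.11 w 0.0599 gf 0.0 q7 -1.4
knob px 1.88 [[563.39227623  98.29912649]]
knob px 1.95 [[560.79346805  92.96198304]]
(512, 80, 95, 78)
```

View pics/w3.png

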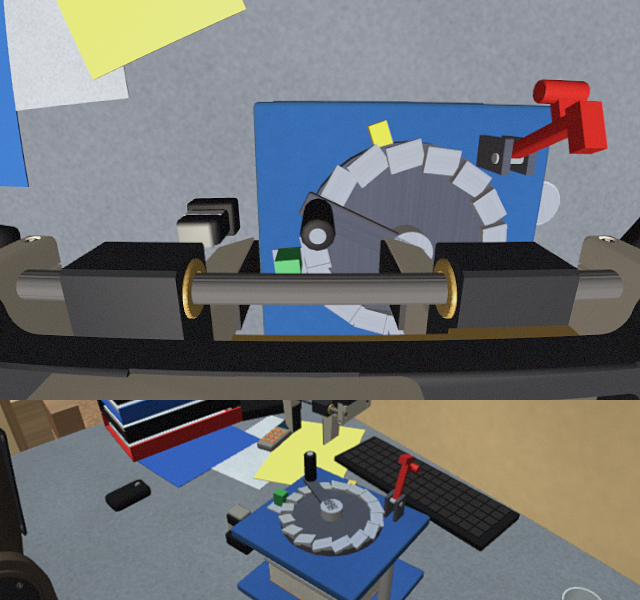

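```bash
python3 -m pendant '[0,0,0,0,0,0.1825,0.05,0,0,0,0,0,0.1825,0.05,0,0,0,0,0,0.1825,0.05,0,0,0,0,0,0.1825,0.05,0,0,0,0,0,0,0.05]' 25; python3 - <<'E'
from where import *
s=rep(); im=get_image("wrist"); w=cam("wrist",s); cv2.imwrite("pics/w4.png",im[:,:,::-1])
print("handle px expected",proj(w,[[*(C+rot@[.0339,.0724]),.244]]))
hsv=cv2.cvtColor(im,cv2.COLOR_RGB2HSV)
M=R.from_rotvec(s["ee_rot"]).as_matrix(); h=np.r_[C+rot@[.0339,.0724],.225]; print("move tool",M.T@(h-(s["position"]-.008*M[:,2])))
E
```

```text
clock: 6.48
position: [0.5176, -0.0037, 0.2898]
ee_rot: [3.041, -0.784, 0.001]
force: [0.4, 0.1, 0.1]
width: 0.546
gripper_force: 0.0
t 6.47 grasp press [0.0376 0.0661] 0.2978 tool x ang press -0.7317 tilt [ 0.0002 -0.001 ] F press [0.45 0.01] 0.1 w 0.0502 gf 0.0 q7 -2.1
handle px expected [[313.76336123 242.00365278]]
move tool [-0.00706463 -0.00228585  0.07284279]
```

View pics/w4.png

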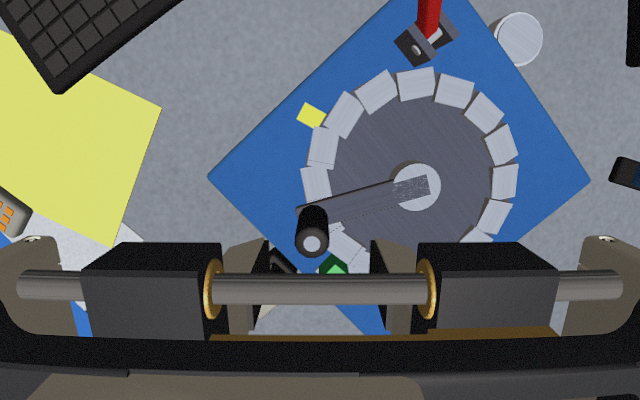

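```bash
python3 -m pendant '[-0.0075,-0.0025,0.02,0,0,0,0.05,0,0,0.025,0,0,0,0.05,0,0,0.018,0,0,0,0.05,0,0,0.01,0,0,0,0.05,0,0,0,0,0,0,0.05]' 25; python3 where.py; python3 -m pendant '[0,0,0,0,0,0,0.012,0,0,0,0,0,0,0.012,0,0,0,0,0,0,0.012,0,0,0,0,0,0,0.012,0,0,0,0,0,0,0.012]' 25; python3 where.py
```

```text
clock: 7.15
position: [0.5116, 0.0034, 0.2165]
ee_rot: [3.042, -0.78, -0.001]
force: [0.5, -0.3, 0.2]
width: 0.547
gripper_force: 0.0
t 7.15 grasp press [0.0334 0.0743] 0.2245 tool x ang press -0.7292 tilt [-0.0009 -0.0004] F press [ 0.47 -0.37] 0.15 w 0.0502 gf 0.0 q7 -2.09
clock: 7.78
position: [0.5123, 0.0044, 0.2173]
ee_rot: [-3.042, 0.781, -0.002]
force: [1.7, 3.3, 2.6]
width: 0.235
gripper_force: 25.0
t 7.78 grasp press [0.0342 0.0751] 0.2253 tool x ang press -0.7297 tilt [0.0012 0.0006] F press [2.42 2.87] 2.57 w 0.0215 gf 25.0 q7 -2.1
```

```bash
python3 -m pendant '[-0.0076,0.0028,0,0,0,0,0.012,-0.0073,0.0035,0,0,0,0,0.012,-0.0069,0.0043,0,0,0,0,0.012,-0.0064,0.0049,0,0,0,0,0.012,-0.0059,0.0055,0,0,0,0,0.012]' 25; python3 where.py
```

```text
clock: 8.4
position: [0.4721, 0.0029, 0.2172]
ee_rot: [-3.042, 0.78, -0.002]
force: [2.1, 5.4, 2.2]
width: 0.234
gripper_force: 25.0
t 8.4 grasp press [-0.0052  0.0827] 0.2252 tool x ang press -0.7293 tilt [0.0016 0.0012] F press [3.29 4.8 ] 2.2 w 0.0215 gf 25.0 q7 -2.12
```

```bash
python3 -m pendant '[-0.0053,0.0061,0,0,0,0,0.012,-0.0047,0.0066,0,0,0,0,0.012,-0.0040,0.0070,0,0,0,0,0.012,-0.0033,0.0074,0,0,0,0,0.012,-0.0025,0.0077,0,0,0,0,0.012,0,0,0,0,0,0,0.012]' 25; python3 where.py; python3 - <<'E'
from h import *
a=get_image("side"); b=get_image("scene"); o=np.vstack([cv2.resize(a[150:270,220:440],(660,360),interpolation=2)[:300],cv2.resize(b[130:230,200:365],(660,400),interpolation=2)[:300]])
cv2.imwrite("pics/s5.png",o[:,:,::-1])
E
```

```text
clock: 9.15
position: [0.4367, -0.019, 0.2172]
ee_rot: [-3.042, 0.782, 0.002]
force: [-5.3, 1.8, 8.3]
width: 0.235
gripper_force: 25.0
t 9.15 grasp press [-0.0447  0.0693] 0.2252 tool x ang press -0.7304 tilt [-0.001   0.0005] F press [-4.79  2.95] 8.34 w 0.0216 gf 25.0 q7 -2.09
```

View pics/s5.png

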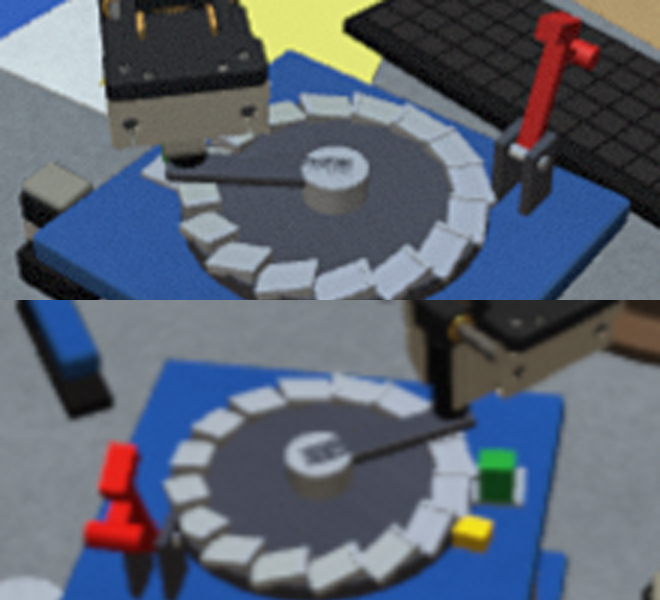

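```bash
cat > tan.py <<'E'
from where import *
s=observe(); M=R.from_rotvec(s["ee_rot"]).as_matrix(); p=s["position"]; g=(p-.008*M[:,2])[:2]; q=(g-C)@rot; a=np.arctan2(q[1],q[0]); t=rot@[-np.sin(a),np.cos(a)]
print("t",round(s["clock"],2),"phi",round(a,4),"r",round(np.hypot(*q),4),"push N",round(-s["force"][:2]@t,2),"rad",round(s["force"][:2]@(rot@[np.cos(a),np.sin(a)]),2),"fz",round(s["force"][2],1))
E
python3 tan.py; python3 -m pendant '[-0.001,0.0039,0,0,0,0,0.012,-0.0008,0.0039,0,0,0,0,0.012,-0.0006,0.004,0,0,0,0,0.012,0,0,0,0,0,0,0.012]' 25 >/dev/null; python3 tan.py;  python3 -m pendant '[-0.0001,0.001,0,0,0,0,0.012,-0.0001,0.001,0,0,0,0,0.012]' >/dev/null; python3 tan.py
```

```text
t 9.25 phi 2.1433 r 0.0825 push N -1.8 rad 4.95 fz 9.6
t 9.75 phi 2.2842 r 0.0823 push N 0.41 rad 3.67 fz 8.2
t 10.0 phi 2.3018 r 0.0822 push N 3.26 rad 3.79 fz 5.4
```

```bash
P='python3 -m pendant'; for i in 1; do python3 -m pendant '[-0.0001,0.001,0,0,0,0,0.012,-0.0001,0.001,0,0,0,0,0.012]' >/dev/null; python3 tan.py; python3 -m pendant '[-0.0001,0.001,0,0,0,0,0.012,-0.0001,0.001,0,0,0,0,0.012]' >/dev/null; python3 tan.py; done
```

```text
t 10.25 phi 2.3267 r 0.0822 push N 2.43 rad 3.57 fz 6.1
t 10.5 phi 2.3514 r 0.0821 push N 2.72 rad 3.52 fz 5.9
```

```bash
python3 - <<'E'
from where import *
im=get_image("scene"); c=cam("scene"); b=im[150:220,290:350]
hsv=cv2.cvtColor(im,cv2.COLOR_RGB2HSV)
for n,lo,hi,z in [("green top",(45,100,120),(75,255,255),.183),("yellow",(24,120,120),(33,255,255),.172)]:
    m=cv2.inRange(hsv,lo,hi); k=0*m; k[140:230,280:360]=m[140:230,280:360]
    ct=max(cv2.findContours(k,0,1)[0],key=cv2.contourArea); print(n,cv2.boundingRect(ct))
    q=(onz(c,ct.reshape(-1,2),z)[:,:2]-C)@rot; a=np.arctan2(q[:,1],q[:,0]); print(" ang range",a.min().round(3),a.max().round(3))
E
```

```text
green top (320, 168, 9, 5)
 ang range 1.658 1.792
yellow (316, 178, 10, 6)
 ang range 1.396 1.574
```

```bash
python3 -m pendant '[0,0.001,0,0,0,0,0.012,0,0.001,0,0,0,0,0.012]' >/dev/null; python3 tan.py; python3 -m pendant '[0,0.0007,0,0,0,0,0.012,0,0.0007,0,0,0,0,0.012]' >/dev/null; python3 tan.py
```

```text
t 10.8 phi 2.3762 r 0.0821 push N 2.99 rad 3.18 fz 6.7
t 11.05 phi 2.3935 r 0.0821 push N 2.71 rad 3.12 fz 5.9
```

```bash
python3 -m pendant '[0,0.0005,0,0,0,0,0.012,0,0.0005,0,0,0,0,0.012]' >/dev/null; python3 tan.py; python3 -m pendant '[0,0.0005,0,0,0,0,0.012,0,0.0005,0,0,0,0,0.012]' >/dev/null; python3 tan.py
```

```text
t 11.3 phi 2.4055 r 0.082 push N 2.55 rad 3.54 fz 6.5
t 11.55 phi 2.4175 r 0.082 push N 3.1 rad 2.59 fz 6.1
```

```bash
python3 -m pendant '[0,0.0005,0,0,0,0,0.012,0,0.0005,0,0,0,0,0.012]' >/dev/null; python3 tan.py; python3 -m pendant '[0,0.0005,0,0,0,0,0.012,0,0.0005,0,0,0,0,0.012]' >/dev/null; python3 tan.py
```

```text
t 11.8 phi 2.4291 r 0.082 push N 5.37 rad 3.79 fz 4.6
t 12.05 phi 2.4305 r 0.082 push N 7.38 rad 2.04 fz 3.0
```

```bash
python3 -m pendant '[0,0.0006,0,0,0,0,0.012,0,0.0006,0,0,0,0,0.012,0,0.0006,0,0,0,0,0.012]' 30 >/dev/null; python3 tan.py; python3 -m pendant '[0,0,0,0,0,0,0.012]' >/dev/null; python3 tan.py
```

```text
t 12.43 phi 2.4331 r 0.082 push N 15.67 rad 2.57 fz -0.8
t 12.55 phi 2.4325 r 0.082 push N 13.09 rad 1.84 fz 0.3
```

```bash
for i in 1; do python3 -m pendant '[0,0.0001,0,0,0,0,0.012,0,0,0,0,0,0,0.012]' >/dev/null; python3 tan.py; python3 -m pendant '[0,0,0,0,0,0,0.012,0,0,0,0,0,0,0.012]' >/dev/null; python3 tan.py; python3 -m pendant '[0,0,0,0,0,0,0.012,0,0,0,0,0,0,0.012]' >/dev/null; python3 tan.py; done
```

```text
t 12.8 phi 2.4327 r 0.082 push N 13.22 rad 1.26 fz -0.3
t 13.05 phi 2.4329 r 0.082 push N 13.58 rad 2.57 fz 0.6
t 13.3 phi 2.433 r 0.082 push N 13.75 rad 1.1 fz 0.4
```

```bash
python3 -m pendant '[0,0.0001,0,0,0,0,0.012,0,0,0,0,0,0,0.012,0,0,0,0,0,0,0.012,0,0,0,0,0,0,0.012]' >/dev/null; python3 tan.py; python3 -m pendant '[0,-0.0006,0,0,0,0,0.012,0,-0.0006,0,0,0,0,0.012,0,-0.0006,0,0,0,0,0.012,0,0,0,0,0,0,0.012]' >/dev/null; python3 tan.py
```

```text
t 13.8 phi 2.4327 r 0.082 push N 13.03 rad 2.19 fz -0.1
t 14.3 phi 2.4306 r 0.082 push N 6.83 rad 2.77 fz 3.4
```

```bash
python3 -m pendant '[0,-0.0006,0,0,0,0,0.012,0,-0.0005,0,0,0,0,0.012,0,0,0,0,0,0,0.012]' 10 >/dev/null; python3 tan.py; python3 -m pendant '[0,0,0,0,0,0,0.05,0,0,0,0,0,0,0.05,0,0,0,0,0,0,0.05,0,0,0,0,0,0,0.05]' >/dev/null; python3 where.py;  python3 -m pendant '[0,0,-0.03,0,0,0,0.05,0,0,-0.04,0,0,0,0.05,0,0,-0.03,0,0,0,0.05,0,0,0,0,0,0,0.05]' ; python3 - <<'E'
from where import *
s=rep(); im=get_image("wrist"); w=cam("wrist",s); b=get_image("scene"); cv2.imwrite("pics/w6.png",np.vstack([im,cv2.resize(b[130:230,200:360],(640,400),interpolation=2)[:200]])[:,:,::-1])
c=cam("scene");hsv=cv2.cvtColor(b,cv2.COLOR_RGB2HSV)
for n,lo,hi,z in [("green top",(45,100,120),(75,255,255),.183),("yellow",(24,120,120),(33,255,255),.172)]:
    m=cv2.inRange(hsv,lo,hi); k=0*m; k[140:230,280:360]=m[140:230,280:360]
    ct=max(cv2.findContours(k,0,1)[0],key=cv2.contourArea)
    q=(onz(c,ct.reshape(-1,2),z)[:,:2]-C)@rot; a=np.arctan2(q[:,1],q[:,0]); print(n,cv2.boundingRect(ct),a.min().round(3),a.max().round(3))
E
```

```text
t 14.68 phi 2.429 r 0.0819 push N 3.81 rad 2.49 fz 6.0
t 15.18 grasp press [-0.0623  0.0528] 0.2248 tool x ang press -0.7306 tilt [-0.0002 -0.0002] F press [-0.82 -0.48] -0.3 w 0.0497 gf 0.0 q7 -2.05
clock: 15.68
position: [0.4245, -0.039, 0.3188]
ee_rot: [-3.041, 0.782, -0.006]
force: [-0.1, 0.9, -0.2]
width: 0.544
gripper_force: 0.0
t 15.68 grasp press [-0.0611  0.0526] 0.3268 tool x ang press -0.7304 tilt [0.0042 0.0005] F press [0.09 0.9 ] -0.22 w 0.0499 gf 0.0 q7 -2.1
green top (320, 168, 8, 4) 1.683 1.792
yellow (317, 176, 9, 5) 1.484 1.644
```

View pics/w6.png

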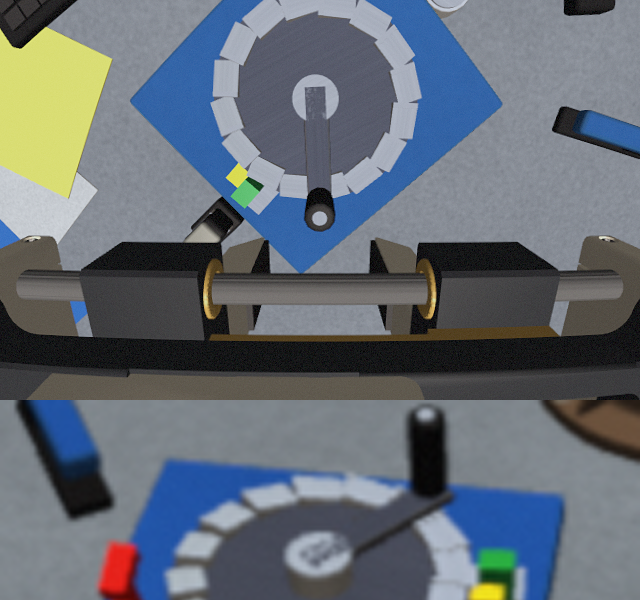

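```bash
python3 -m pendant '[0,0,0,0,0,-0.1825,0.06,0,0,0,0,0,-0.1825,0.06,0,0,0,0,0,-0.1825,0.06,0,0,0,0,0,-0.1825,0.06,0.05,0.035,0,0,0,0,0.06,0.05,0.035,0,0,0,0,0.06,0.05,0.035,0,0,0,0,0.06,0.032,0.02,0.02,0,0,0,0.06,0,0,0,0,0,0,0.06]' 15 >/dev/null; python3 - <<'E'
from where import *
s=rep(); im=get_image("wrist"); w=cam("wrist",s)
r=.0636; b=np.arctan2(26,-58)-1.95; k=np.r_[C+rot@[.075+r*np.cos(b),-.073],.187+r*np.sin(b)]; print("knob px",proj(w,[k]))
M=R.from_rotvec(s["ee_rot"]).as_matrix(); print("move tool",M.T@(k+[0,0,.003]-(s["position"]-.008*M[:,2])))
m=cv2.inRange(cv2.cvtColor(im,cv2.COLOR_RGB2HSV),(0,150,60),(6,255,255))
for c in cv2.findContours(m,0,1)[0]:
    if cv2.contourArea(c)>60: print(cv2.boundingRect(c))
cv2.imwrite("pics/w7.png",im[:,:,::-1])
E
```

```text
t 16.9 grasp press [ 0.1199 -0.0728] 0.3001 tool x ang press -0.0014 tilt [-0.0066 -0.0007] F press [-0.06  0.05] 0.13 w 0.06 gf 0.0 q7 -1.1
knob px [[319.55694244 220.72680173]]
move tool [0.00123185 0.00021386 0.06583527]
(295, 211, 44, 63)
```

View pics/w7.png

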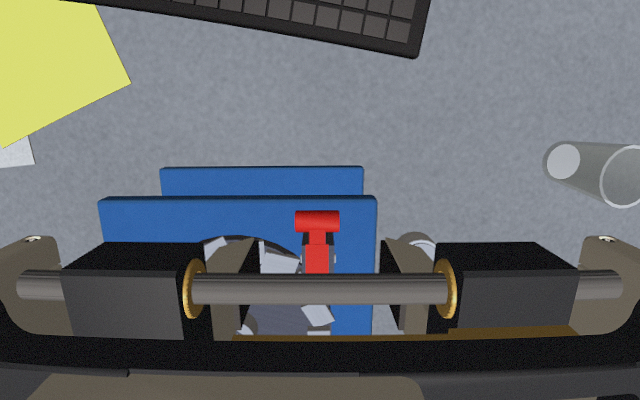

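```bash
python3 -m pendant '[0.001,0,0.03,0,0,0,0.06,0,0,0.024,0,0,0,0.06,0,0,0.01,0,0,0,0.06,0,0,0,0,0,0,0.06]' 15 >/dev/null; python3 where.py; python3 -m pendant '[0,0,0,0,0,0,0.015,0,0,0,0,0,0,0.015,0,0,0,0,0,0,0.015,0,0,0,0,0,0,0.015,0,0,0,0,0,0,0.015]' 15 >/dev/null; python3 where.py
```

```text
t 17.45 grasp press [ 0.1202 -0.0716] 0.241 tool x ang press -0.0001 tilt [-0.0006  0.0003] F press [-0.   -0.33] 0.15 w 0.0601 gf 0.0 q7 -1.08
t 18.07 grasp press [ 0.121  -0.0715] 0.2411 tool x ang press 0.0003 tilt [0.0002 0.0007] F press [-0.95  3.07] 4.0 w 0.0279 gf 15.0 q7 -1.08
```

```bash
python3 -m pendant '[-0.009,0,-0.0077,0,0,0,0.015,-0.0102,0,-0.0059,0,0,0,0.015,-0.011,0,-0.0039,0,0,0,0.015,-0.0117,0,-0.0018,0,0,0,0.015,0,0,0,0,0,0,0.015]' 15 >/dev/null; python3 where.py;  python3 -m pendant '[-0.0117,0,0.0004,0,0,0,0.015,-0.0115,0,0.0025,0,0,0,0.015,-0.0108,0,0.0046,0,0,0,0.015,-0.0098,0,0.0065,0,0,0,0.015,-0.0085,0,0.0082,0,0,0,0.015,0,0,0,0,0,0,0.015]' 15 >/dev/null; python3 where.py
```

```text
t 18.7 grasp press [ 0.0774 -0.0717] 0.2605 tool x ang press -0.0007 tilt [-0.0006  0.0008] F press [-0.13  4.85] 2.4 w 0.0278 gf 15.0 q7 -1.07
t 19.45 grasp press [ 0.0248 -0.0719] 0.2374 tool x ang press -0.001 tilt [-0.0023  0.0004] F press [-3.41  5.77] 2.03 w 0.0278 gf 15.0 q7 -1.05
```

```bash
python3 -m pendant '[-0.0018,0,0.0025,0,0,0,0.015,0,0,0,0,0,0,0.015]' >/dev/null; python3 where.py; python3 -m pendant '[-0.0012,0,0.002,0,0,0,0.015,0,0,0,0,0,0,0.015]' >/dev/null; python3 where.py; python3 -m pendant '[-0.001,0,0.0015,0,0,0,0.015,0,0,0,0,0,0,0.015]' >/dev/null; python3 where.py
```

```text
t 19.7 grasp press [ 0.0234 -0.0719] 0.2355 tool x ang press -0.0007 tilt [-0.0025  0.0003] F press [-4.42  5.63] 5.29 w 0.0274 gf 15.0 q7 -1.04
t 19.95 grasp press [ 0.0222 -0.0719] 0.2334 tool x ang press -0.0007 tilt [-0.0028  0.0003] F press [-4.42  5.09] 4.4 w 0.0276 gf 15.0 q7 -1.04
t 20.2 grasp press [ 0.0212 -0.0719] 0.232 tool x ang press -0.0007 tilt [-0.0026  0.0003] F press [-4.9   5.77] 4.41 w 0.0278 gf 15.0 q7 -1.04
```

```bash
python3 -m pendant '[-0.0006,0,0.0012,0,0,0,0.015,0,0,0,0,0,0,0.015]' >/dev/null; python3 where.py; python3 -m pendant '[-0.0005,0,0.0012,0,0,0,0.015,0,0,0,0,0,0,0.015]' >/dev/null; python3 where.py
```

```text
t 20.45 grasp press [ 0.0205 -0.0719] 0.2308 tool x ang press -0.0007 tilt [-0.0029  0.0003] F press [-5.26  5.88] 4.77 w 0.0278 gf 15.0 q7 -1.04
t 20.7 grasp press [ 0.0199 -0.0719] 0.2295 tool x ang press -0.0008 tilt [-0.0031  0.0003] F press [-5.9   5.85] 4.32 w 0.0275 gf 15.0 q7 -1.04
```

```bash
python3 -m pendant '[-0.0005,0,0.0012,0,0,0,0.015,0,0,0,0,0,0,0.015]' >/dev/null; python3 where.py; python3 -m pendant '[-0.0004,0,0.0012,0,0,0,0.015,0,0,0,0,0,0,0.015]' >/dev/null; python3 where.py
```

```text
t 20.95 grasp press [ 0.0193 -0.0719] 0.2283 tool x ang press -0.0008 tilt [-0.0034  0.0003] F press [-6.25  5.13] 4.38 w 0.0272 gf 15.0 q7 -1.04
t 21.2 grasp press [ 0.0187 -0.0719] 0.227 tool x ang press -0.0009 tilt [-0.0038  0.0003] F press [-6.46  6.03] 4.97 w 0.028 gf 15.0 q7 -1.04
```

```bash
python3 -m pendant '[0,0,0,0,0,0,0.055,0,0,0,0,0,0,0.055,0,0,0,0,0,0,0.055,0,0,-0.02,0,0,0,0.055,0,0,-0.04,0,0,0,0.055,0,0,-0.05,0,0,0,0.055,0,-0.05,-0.03,0,0,0,0.055,0,0,0,0,0,0,0.055,0,0,0,0,0,0,0.055]' ; python3 - <<'E'
from where import *
s=rep(); im=get_image("wrist"); w=cam("wrist",s); b=get_image("scene"); a=get_image("side"); cv2.imwrite("pics/w8.png",np.vstack([im[:300],np.hstack([cv2.resize(b[130:230,210:340],(390,300),interpolation=2),cv2.resize(a[160:260,260:420],(480,300),interpolation=2)])[:,:640]])[:,:,::-1])
for t in (0,.1):
    r=.0636; bb=np.arctan2(26,-58)-t; print(proj(w,[[*(C+rot@[.075+r*np.cos(bb),-.073]),.187+r*np.sin(bb)]]), proj(cam("side"),[[*(C+rot@[.075+r*np.cos(bb),-.073]),.187+r*np.sin(bb)]]))
c=cam("scene");hsv=cv2.cvtColor(b,cv2.COLOR_RGB2HSV)
for n,lo,hi,z in [("green top",(45,100,120),(75,255,255),.183),("yellow",(24,120,120),(33,255,255),.172)]:
    m=cv2.inRange(hsv,lo,hi); k=0*m; k[140:230,280:360]=m[140:230,280:360]
    ct=max(cv2.findContours(k,0,1)[0],key=cv2.contourArea)
    q=(onz(c,ct.reshape(-1,2),z)[:,:2]-C)@rot; a=np.arctan2(q[:,1],q[:,0]); print(n,cv2.boundingRect(ct),a.min().round(3),a.max().round(3))
E
```

```text
clock: 22.32
position: [0.5208, -0.0937, 0.359]
ee_rot: [3.121, 0.356, 0.0]
force: [-0.4, 0.4, 0.2]
width: 0.599
gripper_force: 0.0
t 22.32 grasp press [ 0.0205 -0.0223] 0.367 tool x ang press 0.0 tilt [ 0.0002 -0.0004] F press [-0.3   0.48] 0.18 w 0.055 gf 0.0 q7 -1.19
[[376.21128059 196.14845818]] [[375.62595555 206.93677867]]
[[377.40859998 194.47995111]] [[376.87894713 203.13972378]]
green top (320, 168, 9, 5) 1.658 1.792
yellow (317, 176, 9, 5) 1.484 1.644
```

View pics/w8.png

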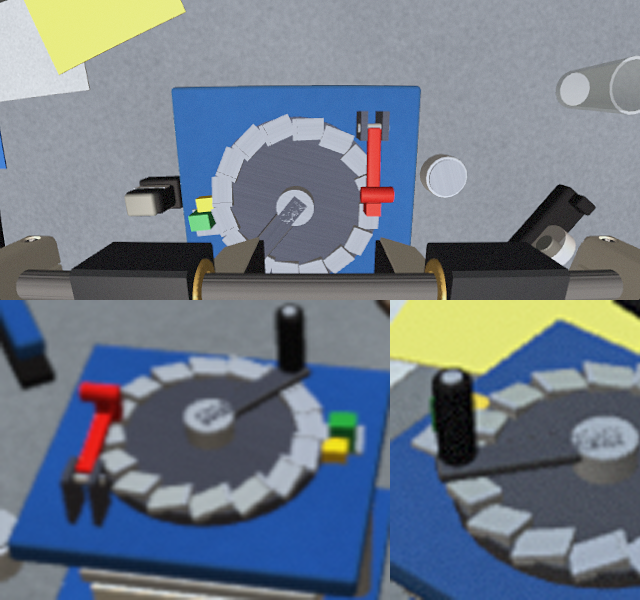

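```bash
python3 -c "
from cell import *
print(sign_off())"
```

```text
the job is handed in; nothing more can be done
None
```

The press is open and the job is handed in at about 22 s: the lug was pressed on the stop for over half a second at about 9.5 N (estimated from the handle force) and is still against it, the pawl is back on the teeth, the hand is clear, and the stamp and tin were not touched.

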